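# Line up the quarter-turn fastener and hold the box's cover shut

### The arm

A 7-joint arm with a two-finger parallel gripper is mounted at the origin on a cart in front of the work surface, level with it; the furniture and walls round the work are solid. World frame = base frame: x ahead of the robot, y to its left, z up, the work surface at z = 0. Lengths are in m, angles in rad, forces in N, time in s.
With the tool pointing down it reaches from about 0.4 to 0.875 m from the base axis. Payload 19.3 kg.
Tool frame: the origin (TCP) lies midway between the tips of the shut fingers; the grasp point (between the pads) lies 19 mm behind it; z points along the fingers, y is the line along which they close (so a half turn about z gives the same grasp; the last joint's range is limited). The gripper opens to 85 mm and grips with 20 to 120 N. Pads are 22 mm wide; open, the fingers measure 114 mm over their backs; the gripper's body (76 mm by 85 mm) begins 54 mm behind the grasp point. The pads swing forward as they close: fully open they stand 13 mm farther back than shut.
Start: joints at [-1.276, 0.521, -0.036, 1.599, 0.021, 1.021, -0.113], TCP at [0.223, 0.584, 0.209] pointing down, gripper open.
Joint ranges: [-2.91, 2.91], [-0.3, 2.13], [-1.5, 1.42], [0.17, 2.43], [-1.26, 4.41], [0.16, 1.93], [-2.52, 2.52]. Speed limits (rad/s): [1.89, 1.89, 2.39, 2.39, 3.01, 3.01, 3.01].

### API

Orientations are given as [roll, pitch, yaw] about the fixed x, y, z axes, in that order (R = Rz(yaw) Ry(pitch) Rx(roll)).
In Python, from workcell import bot gives the robot as it stands.
- The arm moves only by the shell command python3 nudge.py [FORCE], which reads ROWS from standard input. ROWS is a JSON list that holds a single list of rows (three levels of brackets), with 1 to 5 rows, each of 7 numbers: the finger opening in m, then dx, dy, dz in m, then a rotation vector rx, ry, rz in rad; each row is the pose to reach, as a shift and turn from the pose commanded when the command began, along the tool's axes at that moment; what a row does not reach only later rows make up. A row lasts 1/8 s, in which the tool goes at most 0.0625 m and 0.188 rad, less where a joint would pass 70% of its speed; a pose out of reach is approached as far as the arm can. The fingers move at their own pace and stop on an object; FORCE is the grip in N (left out, the last holds). Time passes only in rows, so rows that do not move let the fingers close. It prints the time, the measured TCP pose, the force, the opening and the grip force at its end. Input that does not fit is refused with a message, and nothing moves.
- bot.observe(): the state, without advancing time (a new reading comes with each control period).
- bot.grab_frame(name): name is "scene" or "top" or "wrist"; returns the picture (400x640x3 uint8, blue, green, red); there is no depth.
- bot.calibration(name): a dict with "vfov" (degrees; the focal length in pixels is half the picture's height over the tangent of half this angle, whatever the lens; pixels are square), "cx", "cy" (the principal point, pixels), "eye" and "attitude" of the camera in the world. Camera axes: x right, y down, z forward; pixel columns grow to the right and rows downward; lengths in m; the calibration is good to about 2 mm. A picture is of the moment at which its call begins: read the wrist's pose just before it. calibration takes no time and is no camera call; for the wrist camera it gives the pose at the moment of the call.
- bot.job_done(): hands the job in; it is judged then, once.
The state is a dict: "clock": time; "qpos": joint angles; "qd": joint speeds; "joint_efforts": joint torques, N m; "position": TCP position; "tool_rot": TCP orientation; "force": force on the tool from outside, world axes, zero at the start; "moment": the same for the moment, N m; "grip_width": finger opening in m; "finger_force": force on a finger pad.
Only numpy, scipy, OpenCV 4.12 (cv2) and the standard library are available. Lean on these libraries where they do the work, as an engineer would, in place of code of your own. Each camera call takes 0.05 s, during which the arm holds its last target. There are 200 camera calls.

### The job

Close up the open instrument box: swing its hinged cover down, turn the wing of the quarter-turn fastener at the front of the cover until it lies parallel to the cover's front edge, so that the cross pin under it lines up with the slot in the box, and press the cover down flush on the rim against its two sprung plungers. Leave the fastener unlocked and finish while still holding the cover pressed flush, because I want to check the seal all round before it is locked. Leave the tools and parts on the bench where they lie.

Things in the scene. Friction and masses are not known exactly. Their poses are not given: they have to be found in the camera images.
- unit: grey instrument box, open at the top, 200 x 250 x 85 mm, fixed to the bench; origin at the centre of its underside on the bench, x to the hinged back, y along the front, z up. The rim is 85 mm up.
- slot (a point): middle of the slot behind the front wall: a steel bracket on the box, 3 mm thick, its top face (this point) 70 mm above the bench; slot 29 mm long along the box's y and 9 mm wide along its x; at x -72.6, y 0 mm in the box.
- plunger (a point): left one of two sprung plungers in the box, at x -80, y +95 and -95 mm: this point is the height of its 12 mm rubber tip when the cover is flush (level with the rim); free, the tip stands 11.5 mm higher. Each pushes the cover up with 2 N at first touch, 5.5 N when flush.
- cover: grey plastic cover, 202 (x) x 252 (y) x 5 mm, 0.2 kg. Origin on its hinge at the box's back rim, level with its underside; x from front edge to hinge, y along the hinge, z out of the top face; shut, its axes are the box's. It starts open by 0.55 to 0.95 rad (turned about +y, front edge up). The hinge is stiff (0.3 N m): it stays where put, and must be pushed down.
- cover_edge (a point): middle of the cover's front edge, on its underside, 203 mm from the hinge. 85 mm above the bench when flush. With the fastener across the slot the pin lands on the bracket and stops this edge 13 mm (0.064 rad) short. Pressing flush at the fastener takes 10 to 12 N; let go, the edge springs up about 13 mm.
- fastener: quarter-turn fastener, 172 mm in front of the hinge, mid-width. Origin at the centre of its black wing: 36 mm long (own y), 10 thick, 20 tall, on a 22 mm round collar; 16 mm above the cover's top. It turns about own z (0.03 N m), starts 0.55 to 1.57 rad off to either side, and aligns with own y along the box's y, either way round (black lines on the cover); stops are 0.4 rad beyond.
- cross_pin (a point): middle of the fastener's steel cross pin, 24 x 4 x 4 mm, on a 5.6 mm stud 24 mm below the cover's underside, parallel to the wing. It passes the slot when within about 0.2 rad of the slot's direction.
- by_screwdriver_blue: bystander: blue screwdriver, 23 x 160 x 22 mm, origin under its centre
- by_hexkey_set: bystander: blue hex key holder, 26 x 90 x 18 mm, origin under its centre
- by_side_cutters: bystander: red-handled side cutters, 52 x 133 x 14 mm, origin under its centre
- by_solder_spool: bystander: solder spool, 55 x 55 x 40 mm, origin under its centre
- by_multimeter: bystander: handheld multimeter lying on its back, 140 x 68 x 44 mm, origin under its centre
- by_pcb_supply: bystander: open power-supply circuit board, 124 x 177 x 98 mm, origin under its centre

How it is judged:
At the end, for the whole second after the job is handed in: The cover is flush: its front edge is less than 3 mm above the rim; the fastener still lies within 0.35 rad of the slot's direction (not locked); and the robot is holding the cover down, touching the cover or its fastener with more than 3 N, through the last second (z of cover_edge in the frame of unit below 0.088 m and angle between the y axis of fastener and the y axis of unit, either way round below 0.35 rad and contact force between any of the fingers, the arm and cover above 3 N); the arm keeps its last pose, push and grip.
It fails at once if a bystander is shoved more than 30 mm (distance of any of by_screwdriver_blue, by_hexkey_set, by_side_cutters, by_solder_spool, by_multimeter, by_pcb_supply from where it was at the start of the episode above 0.03 m).
It also fails if it takes over 38 s, if anything falls off the work surface, if the arm or the gripper's body presses on something with over 40 N, if the wrist force passes 120 N, or if a joint passes its speed limit or range.

## Working session

There is one attempt and no reset: what is moved stays moved. The work goes in short steps, Python scripts to look and compute and a shell command to move; the robot and the scene stay as the last step left them, time stands still between calls to the robot, and variables do not carry over. Pictures are saved under pics/ and viewed, at most 10 in all, crops included, and the job is handed in when it is done.

```bash
ls; mkdir -p pics
python3 - <<'E'
from workcell import bot
import cv2
s=bot.observe();print(s)
for n in("scene","top"):
    print(n,bot.calibration(n)); cv2.imwrite(f"pics/{n}0.png",bot.grab_frame(n))
E
```

```text
nudge.py
pics
workcell.py
{'clock': 0.0, 'qpos': array([-1.27620011,  0.5220505 , -0.03632407,  1.5999867 ,  0.02119478,
        1.02106822, -0.11277942]), 'qd': array([-0.00090283, -0.0015989 ,  0.00153105, -0.00059834,  0.00120114,
        0.00055101,  0.00110609]), 'joint_efforts': array([-4.32678862e-04, -9.27074432e+01,  1.97955742e+00, -3.69941854e+01,
        1.78317184e-02,  7.81720824e-03,  1.24726145e-05]), 'position': array([0.22288555, 0.583535  , 0.20841066]), 'tool_rot': array([-3.14046722e+00,  7.60447226e-05,  2.77680109e+00]), 'force': array([-0.7024991, -0.1338883, -0.104323 ]), 'moment': array([0.01250206, 0.02303997, 0.03615024]), 'finger_force': 0.0, 'grip_width': 0.0853157533555611}
scene {'vfov': 57.66286175939962, 'cx': 316.6069364046477, 'cy': 198.4361055930732, 'eye': array([ 0.14512977, -0.57246298,  0.9132419 ]), 'attitude': array([-2.43389463,  0.00975368, -0.62169483])}
top {'vfov': 55.469960068424875, 'cx': 319.98370883645333, 'cy': 196.54870588525037, 'eye': array([0.47555001, 0.01078949, 1.15559808]), 'attitude': array([-3.07617317, -0.00480716, -1.57144184])}
```

View pics/scene0.png

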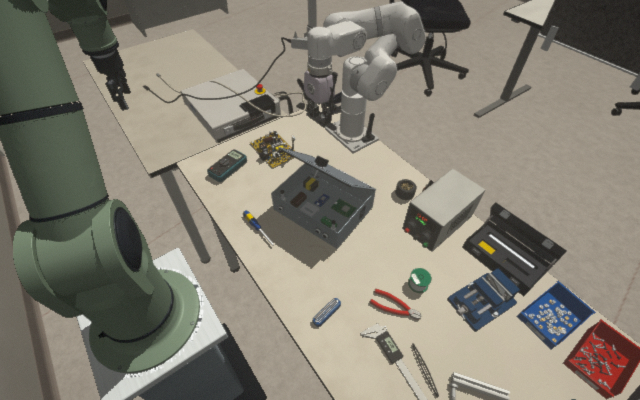

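View pics/top0.png

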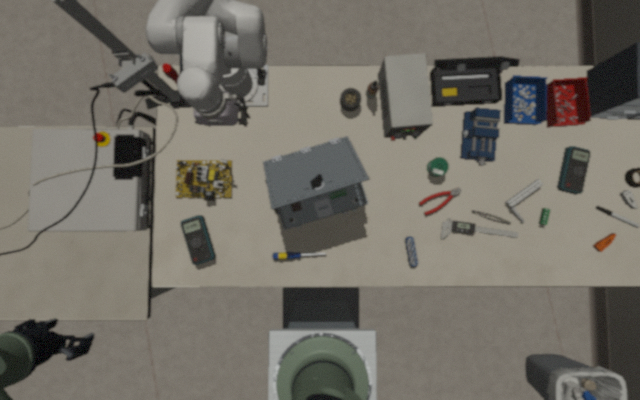

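The top view shows the box at about (318,185), with its cover hinged along (264,163)–(352,138), the front edge at (270,210)–(367,178), and the wing near (317,181). In the scene view the wing is at (321,160). I'll zoom in.

Run:
```python
import cv2,numpy as np
a=cv2.imread("pics/top0.png")[125:245,250:390]; b=cv2.imread("pics/scene0.png")[140:260,255:395]
cv2.imwrite("pics/c.png",np.vstack([cv2.resize(i[:, :],None,fx=4.9,fy=4.9,interpolation=2)[:588] for i in [a]]))
cv2.imwrite("pics/d.png",cv2.resize(b,None,fx=4.9,fy=4.9,interpolation=2))
```

```text
(no output)
```

View pics/c.png

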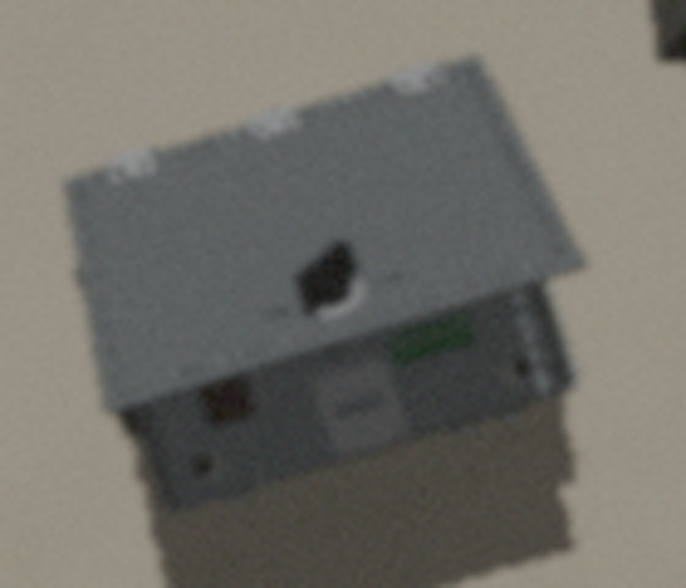

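View pics/d.png

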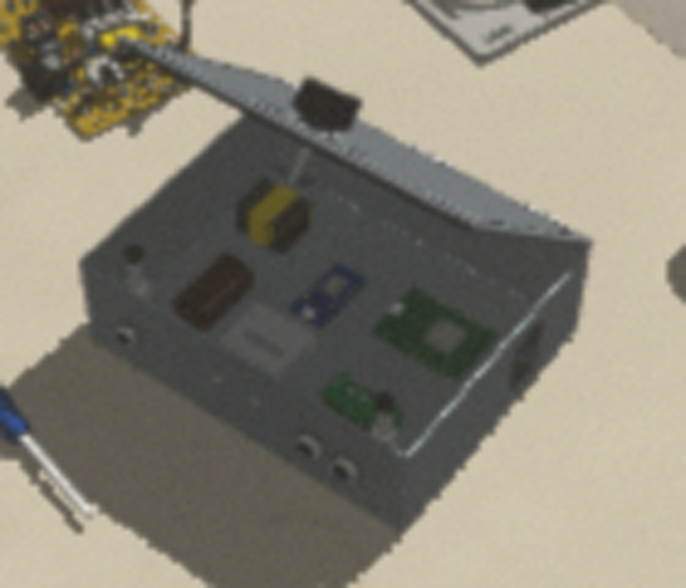

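Crop readings, in full-image pixels:
- **Top:** hinge corners (263.9,162.3) and (348.4,136.2), cover front corners (272,208.3) and (369.4,179.3), front rim corners (283.7,228.7) and (366.7,204.2).
- **Scene:** front rim corners (271.3,193.5) and (337.2,233.3), back right (375.4,189).

The wing is dark and well off alignment. Next I'll cast rays from these points.

```bash
cat > h.py <<'E'
import numpy as np
from scipy.spatial.transform import Rotation as Rn
from workcell import bot
def ray(c,u,v):
    f=200/np.tan(np.radians(c["vfov"]/2))
    d=Rn.from_euler("xyz",c["attitude"]).apply([(u-c["cx"])/f,(v-c["cy"])/f,1]); return np.array(c["eye"]),d
def onto(c,u,v,n,p):   # ray onto plane with normal n through p
    e,d=ray(c,u,v); return e+d*(np.dot(n,np.subtract(p,e))/np.dot(n,d))
def tool(world,yaw=None):  # shift in tool axes from commanded-ish pose to world point
    s=bot.observe(); R=Rn.from_euler("xyz",s["tool_rot"]); return R.inv().apply(np.subtract(world,s["position"])),s
E
python3 - <<'E'
from h import *
t,s=bot.calibration("top"),bot.calibration("scene"); Z=[0,0,1]
for c,u,v,z in[(t,283.7,228.7,.085),(t,366.7,204.2,.085),(t,263.9,162.3,.09),(t,348.4,136.2,.09),(s,271.3,193.5,.085),(s,337.2,233.3,.085),(s,375.4,189,.085)]: print(onto(c,u,v,Z,[0,0,z]).round(4))
fl=(onto(t,283.7,228.7,Z,[0,0,.085])+onto(s,271.3,193.5,Z,[0,0,.085]))/2
fr=(onto(t,366.7,204.2,Z,[0,0,.085])+onto(s,337.2,233.3,Z,[0,0,.085]))/2
y=(fl-fr); print("len",np.linalg.norm(y)); y/=np.linalg.norm(y); x=np.array([y[1],-y[0],0]); o=(fl+fr)/2+.1*x; o[2]=0
print("origin",o,"yaw",np.arctan2(x[1],x[0]))
for u,v,k in[(272,208.3,.126),(369.4,179.3,-.126)]:
    p=onto(t,u,v,y,o+k*y); d=p-o; print(d@x-.1,d[2]-.085,np.arctan2(d[2]-.088,.1-d@x))
for d in(.10,.12): print(d,o+(.1-d)*x+.055*y, o+(.1-d)*x-.055*y)
S=bot.observe();R=Rn.from_euler("xyz",S["tool_rot"]);print(R.as_matrix().round(3))
E
```

```text
[0.4554 0.1074 0.085 ]
[ 0.524  -0.1261  0.085 ]
[0.6423 0.1638 0.09  ]
[ 0.717  -0.0751  0.09  ]
[0.4515 0.1055 0.085 ]
[ 0.5233 -0.1287  0.085 ]
[ 0.7189 -0.0669  0.085 ]
len 0.24414535702146178
origin [0.58432335 0.0183145  0.        ] yaw 0.2919202819311624
-0.14103106827476597 0.1107851589705245 0.6525685951275804
-0.14375662119085125 0.14294741547441775 0.7719722816820582
0.1 [5.68494805e-01 7.09876126e-02 1.25053098e-17] [ 6.00151902e-01 -3.43586174e-02 -1.25053098e-17]
0.12 [5.49340945e-01 6.52317767e-02 1.25053098e-17] [ 5.80998042e-01 -4.01144533e-02 -1.25053098e-17]
[[-0.934  0.357 -0.   ]
 [ 0.357  0.934 -0.001]
 [-0.    -0.001 -1.   ]]
```

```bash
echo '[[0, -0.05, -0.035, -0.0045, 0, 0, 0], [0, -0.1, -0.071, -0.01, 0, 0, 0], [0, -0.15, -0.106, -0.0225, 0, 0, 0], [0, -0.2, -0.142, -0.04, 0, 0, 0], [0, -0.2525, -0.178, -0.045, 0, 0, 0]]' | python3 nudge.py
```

```text
refused: ROWS must be a list holding one list of rows, three levels of brackets. Nothing was moved.
```

Wrong form. The message asks for a list holding one list of rows, three levels of brackets, so I'll send the same numbers that way.

```bash
echo '[[[0, -0.05, -0.035, -0.0045, 0, 0, 0], [0, -0.1, -0.071, -0.01, 0, 0, 0], [0, -0.15, -0.106, -0.0225, 0, 0, 0], [0, -0.2, -0.142, -0.04, 0, 0, 0], [0, -0.2525, -0.178, -0.045, 0, 0, 0]]]' | python3 nudge.py; echo '[[[0, -0.05, -0.035, 0, 0, 0, 0], [0, -0.1, -0.071, 0, 0, 0, 0], [0, -0.15, -0.106, 0, 0, 0, 0], [0, -0.2, -0.142, 0, 0, 0, 0], [0, -0.2525, -0.178, 0, 0, 0, 0]]]' | python3 nudge.py
python3 -c "
from h import *
d,s=tool([.5685,.071,.25]);print(d,s['qpos'])"
```

```text
clock: 0.72
position: [0.3947, 0.3283, 0.2546]
tool_rot: [3.141, 0.0, 2.777]
force: [1.4, 0.8, -0.1]
grip_width: -0.0002
finger_force: 0.0
clock: 1.35
position: [0.5662, 0.0727, 0.2537]
tool_rot: [3.142, -0.0, 2.777]
force: [0.8, 1.8, 0.7]
grip_width: -0.0005
finger_force: 0.0
[-0.00277834 -0.00075959  0.00371189] [-0.35433758  0.39356115  0.16786627  1.7006782  -0.07393939  1.0536152
  1.04378681]
```

```bash
echo '[[[0, 0, 0, 0.035, 0, 0, 0.18], [0, 0, 0, 0.07, 0, 0, 0.36], [0, 0, 0, 0.105, 0, 0, 0.54], [0, 0, 0, 0.135, 0, 0, 0.72], [0, 0, 0, 0.152, 0, 0, 0.9]]]' | python3 nudge.py; echo '[[[0, 0, 0, 0, 0, 0, 0], [0, 0, 0, -0.03, 0, 0, 0], [0, 0, 0, -0.09, 0, 0, 0], [0, 0, 0, -0.15, 0, 0, 0]]]' | python3 nudge.py
python3 - <<'E'
from h import *
import cv2
c=bot.calibration("wrist");print(c);a=bot.grab_frame("wrist");print(bot.observe()["position"])
t=bot.grab_frame("top")[125:245,250:390]
cv2.imwrite("pics/w1.png",a);cv2.imwrite("pics/t1.png",cv2.resize(t,None,fx=3,fy=3,interpolation=2))
b=np.zeros((400,420,3),np.uint8);b[:360]=cv2.resize(t,None,fx=3,fy=3,interpolation=2)
cv2.imwrite("pics/wt1.png",cv2.resize(np.hstack([a,b]),None,fx=.75,fy=.75,interpolation=cv2.INTER_AREA))
E
```

```text
clock: 1.98
position: [0.5647, 0.0742, 0.1002]
tool_rot: [-3.14, 0.0, 1.871]
force: [-0.5, -0.0, 2.0]
grip_width: -0.0005
finger_force: 0.8
clock: 2.48
position: [0.5653, 0.074, 0.2545]
tool_rot: [3.141, 0.001, 1.881]
force: [-0.4, 0.2, -0.4]
grip_width: -0.0
finger_force: 0.0
{'vfov': 65.715105053854, 'cx': 322.1904124348779, 'cy': 199.8675003139347, 'eye': array([0.54342205, 0.14614871, 0.41881754]), 'attitude': array([2.84619178e+00, 1.26708697e-04, 3.11722373e-01])}
[0.5680768  0.07390829 0.26207808]
```

View pics/wt1.png

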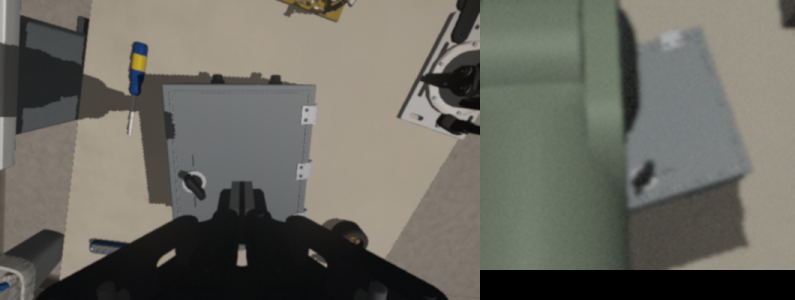

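Cover is now nearly shut. In the wrist picture the wing is at about (257,245) and turned about 45° from the alignment lines. I'll zoom in and fit its blob.

Run:
```python
from h import *
import cv2
a=cv2.imread("pics/w1.png")
# calibration at the frame
c={'vfov':65.715105053854,'cx':322.1904,'cy':199.8675,'eye':np.array([0.54342205,0.14614871,0.41881754]),'attitude':np.array([2.84619178,1.267e-4,.311722])}
x0,y0=205,185
r=a[y0:y0+110,x0:x0+110]; m=(r.max(2)<60).astype(np.uint8)
n,l,st,ce=cv2.connectedComponentsWithStats(m)
for i in range(1,n):
    if st[i,4]>100: 
        rc=cv2.minAreaRect(np.argwhere(l==i)[:,::-1].astype(np.float32)+[x0,y0]) if 0 else cv2.minAreaRect((np.argwhere(l==i)[:,::-1]+[x0,y0]).astype(np.float32))
        print(st[i],ce[i]+[x0,y0],rc)
cv2.imwrite("pics/w1c.png",cv2.resize(r,None,fx=5,fy=5,interpolation=2))
Z=[0,0,1]
# cover corners at left edge (front), hinge plates
for u,v in[(220,115),(415,115)]: print(onto(c,u,v,Z,[0,0,.095]))
```

```text
[ 33  43  36  39 638] [257.60501567 245.47178683] ((258.56134033203125, 244.09877014160156), (47.5111083984375, 19.287139892578125), 46.84761428833008)
[  69   58   41   52 1147] [301.58761988 274.19703575] ((294.0, 268.5), (51.0, 40.0), 90.0)
[ 25 102  34   8 205] [247.89268293 291.16585366] ((246.5, 290.5), (7.0, 33.0), 90.0)
[0.44801611 0.10591185 0.095     ]
[0.63527717 0.1662532  0.095     ]
```

View pics/w1c.png

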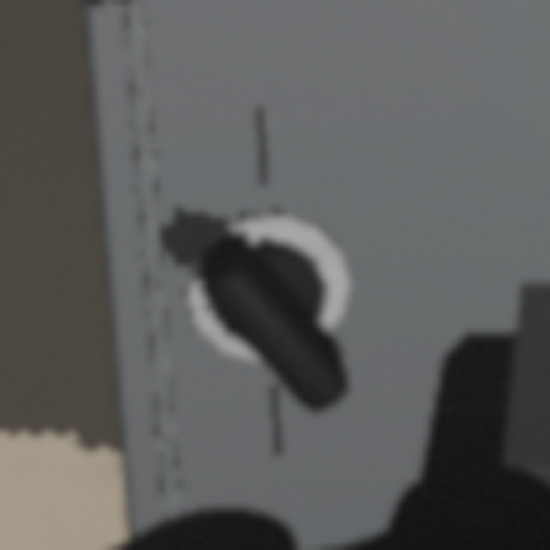

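The wing's ends are at about (250.6,237) and (270,262). The alignment lines run (257,206)–(258,222) and (260,263)–(261,276), and the white collar is centred at (259,242.4).

Run:
```python
from h import *
c={'vfov':65.715105053854,'cx':322.1904,'cy':199.8675,'eye':np.array([0.54342205,0.14614871,0.41881754]),'attitude':np.array([2.84619178,1.267e-4,.311722])}
Z=[0,0,1];P=lambda u,v,z:onto(c,u,v,Z,[0,0,z])
a,b=P(250.6,237,.132),P(270,262,.132); l1,l2=P(257,206,.107),P(261,276,.107)
ang=lambda d:np.arctan2(d[1],d[0])
print("wing",(a+b)/2,ang(a-b),np.linalg.norm(a-b)); print("line",(l1+l2)/2,ang(l1-l2)); print("collar",P(259,242.4,.108))
x=np.array([np.cos(.295),np.sin(.295),0]); print("expected",np.array([.5843,.0185,0])-.072*x)
s=bot.observe(); print(s["position"],s["tool_rot"],s["qpos"].round(2)); R=Rn.from_euler("xyz",s["tool_rot"]);print(R.as_matrix().round(3))
```

```text
wing [ 0.52655941 -0.00665586  0.132     ] 2.4575115220282653 0.03332461399373596
line [ 0.52142652 -0.01176134  0.107     ] 1.8755676594353758
collar [ 0.52146582 -0.01144751  0.108     ]
expected [ 0.51541025 -0.00243327  0.        ]
[0.56799115 0.07411682 0.25865241] [3.13219668e+00 6.76272819e-04 1.88094485e+00] [-0.54  0.41  0.42  1.71 -0.19  1.06  0.25]
[[-0.305  0.952  0.009]
 [ 0.952  0.305  0.002]
 [-0.001  0.009 -1.   ]]
```

```bash
echo '[[[0.04, -0.02, -0.02, 0.01, 0, 0, -0.145], [0.04, -0.04, -0.042, 0.02, 0, 0, -0.29], [0.04, -0.066, -0.069, 0.03, 0, 0, -0.435], [0.04, -0.066, -0.069, 0.035, 0, 0, -0.577], [0.04, -0.066, -0.069, 0.035, 0, 0, -0.577]]]' | python3 nudge.py; echo '[[[0.04, 0, 0, 0, 0, 0, 0], [0.04, 0, 0, 0, 0, 0, 0]]]' | python3 nudge.py
python3 - <<'E'
from h import *
import cv2,json
s=bot.observe();c=bot.calibration("wrist");a=bot.grab_frame("wrist")
cv2.imwrite("pics/w2.png",a);json.dump({k:(v.tolist() if hasattr(v,"tolist") else v) for k,v in c.items()},open("c2.json","w"))
print(s["position"],s["tool_rot"],c["eye"]); cv2.imwrite("pics/w2c.png",cv2.resize(a[100:300,220:420],None,fx=3,fy=3,interpolation=2))
E
```

```text
clock: 3.2
position: [0.5196, -0.0097, 0.2175]
tool_rot: [3.141, 0.001, 2.456]
force: [-0.2, -0.1, -0.8]
grip_width: 0.0399
finger_force: 0.0
clock: 3.45
position: [0.5198, -0.009, 0.2171]
tool_rot: [3.141, 0.0, 2.453]
force: [0.3, -0.2, 0.9]
grip_width: 0.0401
finger_force: 0.0
[ 0.51976423 -0.00895372  0.21706903] [3.14139229e+00 3.76923418e-04 2.45341830e+00] [0.46323215 0.03953624 0.38140953]
```

View pics/w2c.png

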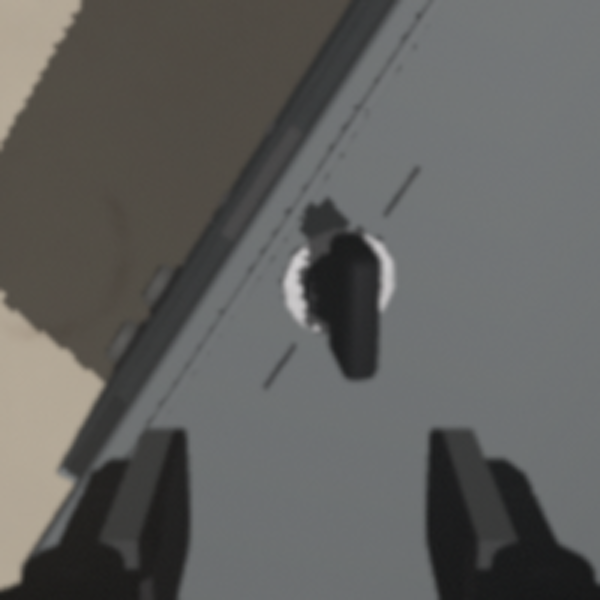

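The wing lies vertical in the picture, with its top face from (340,179.3) to (340.3,225). The lines run (359.3,156)–(308.7,229) and the collar is centred at (333.3,194). The fingers are centred on column 322.8.

Run:
```python
from h import *
import json
c=json.load(open("c2.json"));Z=[0,0,1];P=lambda u,v,z:onto(c,u,v,Z,[0,0,z])
ang=lambda d:np.arctan2(d[1],d[0])
a,b=P(340,179.3,.132),P(340.3,225,.132);l1,l2=P(359.3,156,.107),P(308.7,229,.107)
print("wing",(a+b)/2,ang(a-b),np.linalg.norm(a-b));print("line",(l1+l2)/2,ang(l1-l2));print("collar",P(333.3,194,.109))
d,s=tool((a+b)/2);print("shift",d)
```

```text
wing [0.53343159 0.00166749 0.132     ] 2.4775645341820978 0.040423474305802364
line [ 0.52964238 -0.00183206  0.107     ] 1.873192677110016
collar [ 0.52942397 -0.00151027  0.109     ]
shift [-0.0037915   0.01692239  0.08497523]
```

The wing length and position suggest the cover stands higher than I assumed. I'll check with the scene camera, triangulating against the wrist view.

Run:
```python
from h import *
import cv2
a=bot.grab_frame("scene");cv2.imwrite("pics/s2.png",a)
cv2.imwrite("pics/s2c.png",cv2.resize(a[130:260,255:395],None,fx=4.5,fy=4.5,interpolation=2))
```

```text
(no output)
```

View pics/s2c.png

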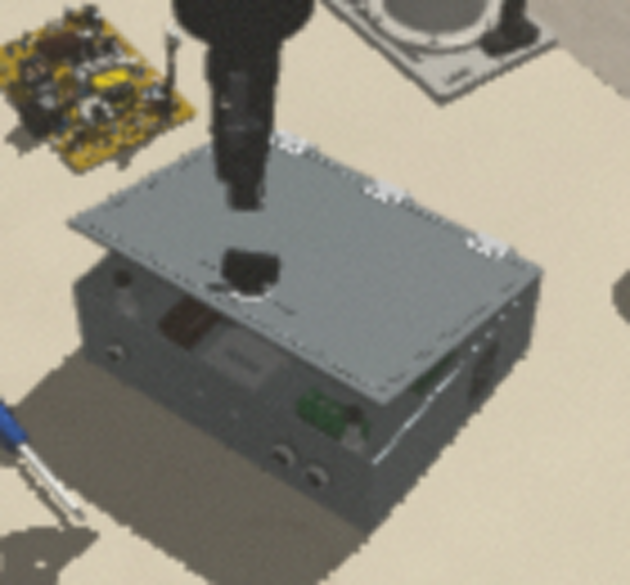

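The scene shows the cover still clearly open. Its front corners are at (271,179.3) and (340.6,218.9), and the alignment lines run (300.6,188.4)–(320.6,199.3).

Run:
```python
from h import *
import json
c=json.load(open("c2.json"));s=bot.calibration("scene")
def tri(p,q):
    e1,d1=ray(c,*p);e2,d2=ray(s,*q);k=np.linalg.lstsq(np.c_[d1,-d2],e2-e1,rcond=None)[0]
    A,B=e1+k[0]*d1,e2+k[1]*d2;return (A+B)/2,np.linalg.norm(A-B)
print("mid",tri((334,192.5),(310.6,193.9)));print("l",tri((359.3,156),(300.6,188.4)));print("r",tri((308.7,229),(320.6,199.3)))
x=np.array([np.cos(.295),np.sin(.295),0]);y=np.array([-x[1],x[0],0]);o=np.array([.5843,.0185,0])
for k,u,v in((.126,271,179.3),(-.126,340.6,218.9)):
    p=onto(s,u,v,y,o+k*y);d=p-o;print(.1-d@x,d[2]-.085)
```

```text
mid (array([0.52516199, 0.0023376 , 0.12798794]), np.float64(0.0020287541770115966))
l (array([0.51425674, 0.03777117, 0.12714155]), np.float64(0.002079938572193008))
r (array([ 0.53501076, -0.03421516,  0.13240193]), np.float64(0.000472975414229974))
0.19067632861505837 0.05059551870123376
0.19304953280866533 0.059547207444328246
```

Triangulated, the fastener axis meets the cover top at about (0.525, 0.002, 0.129), and the cover is open by about 0.25 rad. I'll grasp the wing with the tool tilted square to the cover. Then I can turn it and swing the cover shut without letting go.

```bash
cat >> h.py <<'E'
YAW,TH,F=.298,.25,np.array([.525,.002,.129])
X=np.array([np.cos(YAW),np.sin(YAW),0])
H=F+.172*(np.cos(TH)*X-np.sin(TH)*np.array([0,0,1]))   # hinge line, level of cover top
def pose(th,wing,h):   # TCP h above the cover top on the fastener axis, tool square to the cover
    C=Rn.from_euler("z",YAW)*Rn.from_euler("y",th)
    return H+C.apply([-.172,0,h]), C*Rn.from_euler("z",wing)*Rn.from_matrix(np.array([[0,1,0],[1,0,0],[0,0,-1.]]))
def rel(T,R):
    s=bot.observe();R0=Rn.from_euler("xyz",s["tool_rot"]);v=R0.inv()*1
    print(np.r_[R0.inv().apply(T-s["position"]),(R0.inv()*R).as_rotvec()].round(4))
E
python3 -c "
from h import *
print(H);rel(*pose(.25,.59,.06));rel(*pose(.25,.59,.009))"
```

```text
[0.68430781 0.05093079 0.08644652]Traceback (most recent call last):
  File "<string>", line 3, in <module>
    print(H);rel(*pose(.25,.59,.06));rel(*pose(.25,.59,.009))
             ~~~^^^^^^^^^^^^^^^^^^^^
  File "h.py", line 18, in rel
    s=bot.observe();R0=Rn.from_euler("xyz",s["tool_rot"]);v=R0.inv()*1
                                                            ~~~~~~~~^~
TypeError: Argument 'other' has incorrect type (expected scipy.spatial.transform._rotation.Rotation, got int)
```

```bash
sed -i 's/;v=R0.inv()\*1//; s/TH,F=.298,.25/TH,F=.298,.235/' h.py
python3 -c "
from h import *
print(H);rel(*pose(.235,.59,.06));rel(*pose(.235,.59,.009))"
```

```text
[0.68490004 0.05111269 0.08895101]
[-0.0048  0.0236  0.0295  0.1956  0.1304 -0.005 ]
[ 0.0017  0.0137  0.0791  0.1956  0.1304 -0.005 ]
```

```bash
echo '[[[0.045, -0.002, 0.012, 0.01, 0.1, 0.065, -0.002], [0.045, -0.0048, 0.0236, 0.0295, 0.1956, 0.1304, -0.005], [0.045, -0.0048, 0.0236, 0.0295, 0.1956, 0.1304, -0.005], [0.045, -0.0048, 0.0236, 0.0295, 0.1956, 0.1304, -0.005]]]' | python3 nudge.py
python3 - <<'E'
from h import *
import cv2
rel(*pose(.235,.59,.06));rel(*pose(.235,.59,.009))
a=bot.grab_frame("wrist");cv2.imwrite("pics/w3.png",a);cv2.imwrite("pics/w3c.png",cv2.resize(a[120:320,220:420],None,fx=3,fy=3,interpolation=2))
E
```

```text
clock: 4.05
position: [0.5381, 0.0056, 0.1872]
tool_rot: [-2.945, -0.129, 2.446]
force: [0.2, -0.5, 0.2]
grip_width: 0.0452
finger_force: 0.0
[ 0.0002  0.0005 -0.0002 -0.      0.0003 -0.0005]
[ 0.0002  0.0005  0.0508 -0.      0.0003 -0.0005]
```

View pics/w3c.png

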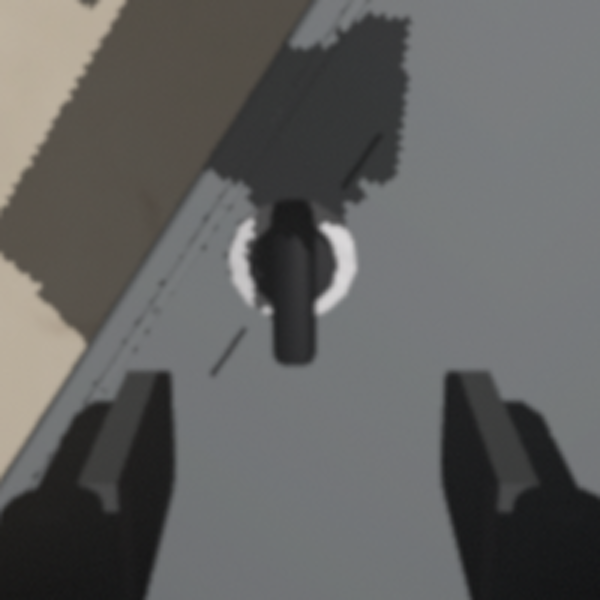

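The wing is straight and nearly central between the fingers: wing column about 295, finger middle about 308 in the crop. I'll descend and grip.

```bash
echo '[[[0.045, 0, -0.001, 0.02, 0, 0, 0], [0.045, 0, -0.001, 0.04, 0, 0, 0], [0.045, 0, -0.001, 0.05, 0, 0, 0], [0.045, 0, -0.001, 0.05, 0, 0, 0]]]' | python3 nudge.py 30; echo '[[[0, 0, 0, 0, 0, 0, 0], [0, 0, 0, 0, 0, 0, 0], [0, 0, 0, 0, 0, 0, 0]]]' | python3 nudge.py 30
```

```text
clock: 4.6
position: [0.5263, 0.0015, 0.1393]
tool_rot: [-2.946, -0.13, 2.446]
force: [1.3, -0.2, 0.1]
grip_width: 0.045
finger_force: 0.0
clock: 4.97
position: [0.5267, 0.0017, 0.1391]
tool_rot: [-2.946, -0.13, 2.446]
force: [-0.9, 0.0, -0.4]
grip_width: 0.0
finger_force: 0.0
```

The grip came up empty. I'll re-triangulate with the wrist view that was square to the cover.

Run:
```python
from h import *
import json
c=bot.calibration("wrist");s0=bot.observe();R0=Rn.from_euler("xyz",s0["tool_rot"])
he=R0.inv()*Rn.from_euler("xyz",c["attitude"]);ht=R0.inv().apply(c["eye"]-s0["position"]);print("handeye",ht,he.as_rotvec())
R3=Rn.from_euler("xyz",[-2.945,-.129,2.446]);c3=dict(c,eye=np.array([.5381,.0056,.1872])+R3.apply(ht),attitude=(R3*he).as_euler("xyz"))
c2=json.load(open("c2.json"));sc=bot.calibration("scene")
def tri(L):
    A=np.zeros((3,3));b=np.zeros(3)
    for c,u,v in L:
        e,d=ray(c,u,v);d/=np.linalg.norm(d);M=np.eye(3)-np.outer(d,d);A+=M;b+=M@np.array(e)
    p=np.linalg.solve(A,b);return p.round(4),[round(float(np.linalg.norm(np.cross(ray(c,u,v)[1]/np.linalg.norm(ray(c,u,v)[1]),p-np.array(c["eye"])))),4) for c,u,v in L]
k2,k3,ks=(c2,333.3,194),(c3,317.7,208.3),(sc,310.6,194.5)
print(tri([k2,k3]),tri([k3,ks]),tri([k2,ks]),tri([k2,k3,ks]))
# wing ends near end top, far
print("wing near end",tri([(c2,340.3,225),(c3,220+295/3,120+362/3)]))
def proj(c,p):
    q=Rn.from_euler("xyz",c["attitude"]).inv().apply(np.array(p)-np.array(c["eye"]));f=200/np.tan(np.radians(c["vfov"]/2));return (f*q[:2]/q[2]+[c["cx"],c["cy"]]).round(1)
print("tcp in image",proj(c,s0["position"]), "tip3", proj(c3,pose(.235,.59,.06)[0]),"expect F",proj(c3,F))
```

```text
handeye [ 0.07435849  0.001658   -0.16470477] [-0.23168653 -0.2313168   1.55709439]
(array([0.5238, 0.0016, 0.1336]), [0.0007, 0.0007]) (array([ 5.243e-01, -3.000e-04,  1.290e-01]), [0.0001, 0.0001]) (array([0.5252, 0.0011, 0.127 ]), [0.0002, 0.0002]) (array([5.246e-01, 4.000e-04, 1.284e-01]), [0.001, 0.0009, 0.0003])
wing near end (array([ 0.5416, -0.0064,  0.1548]), [0.0002, 0.0002])
tcp in image [319.1 240.1] tip3 [320. 240.] expect F [320.6 207.3]
```

Run:
```python
from h import *
import cv2
a=bot.grab_frame("wrist");b=bot.grab_frame("scene");cv2.imwrite("pics/w4.png",a);cv2.imwrite("pics/s4.png",b);print(bot.observe()["grip_width"])
cv2.imwrite("pics/m4.png",np.hstack([cv2.resize(a[120:320,230:410],None,fx=2.2,fy=2.2,interpolation=2),cv2.resize(b[130:240,255:365],(398,440),interpolation=2)]))
```

```text
-0.0002225288063267939
```

View pics/m4.png

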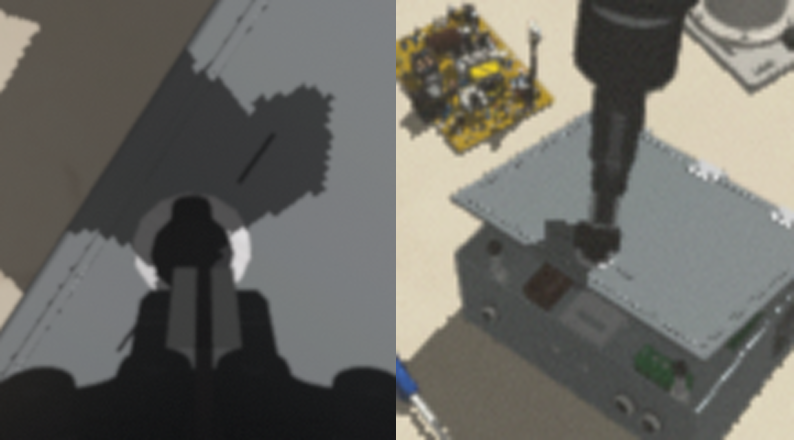

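Run:
```python
from h import *
c=bot.calibration("wrist");s0=bot.observe();R0=Rn.from_euler("xyz",s0["tool_rot"]);sc=bot.calibration("scene")
def proj(c,p):
    q=Rn.from_euler("xyz",c["attitude"]).inv().apply(np.array(p)-np.array(c["eye"]));f=200/np.tan(np.radians(c["vfov"]/2));return (f*q[:2]/q[2]+[c["cx"],c["cy"]])
wc=lambda p:((proj(c,p)-[230,120])*2.2).round(0)
scn=lambda p:((proj(sc,p)-[255,130])*[3.618,4]+[396,0]).round(0)
P,R=pose(.235,.59,0);T=s0["position"];print(T,s0["grip_width"],s0["clock"])
for n,p in dict(F=F,wtop=P+R.apply([0,0,-.026]),wtopx=P+R.apply([.018,0,-.026]),wbotx=P+R.apply([.018,0,-.006]),wtop_x=P+R.apply([-.018,0,-.026]),tcp=T,tcpx=T+R0.apply([.011,0,0])).items(): print(n,wc(p),scn(p))
```

```text
[0.52658912 0.00169248 0.13897749] -0.0002225288063267939 5.075
F [201. 249.] [596. 256.]
wtop [200. 291.] [600. 227.]
wtopx [200. 221.] [577. 223.]
wbotx [201. 194.] [574. 246.]
wtop_x [200. 357.] [623. 230.]
tcp [196. 264.] [598. 246.]
tcpx [196. 225.] [584. 244.]
```

The cover and wing haven't moved. The contact height of my first push and this empty grip both say the fingertips sit about 14 mm farther back than the nominal TCP, so they closed just above the wing. I'll open, go 14 mm deeper and 3 mm across, then grip again.

```bash
echo '[[[0.045, 0, 0, 0, 0, 0, 0], [0.045, 0, -0.003, 0, 0, 0, 0], [0.045, 0, -0.003, 0.007, 0, 0, 0], [0.045, 0, -0.003, 0.014, 0, 0, 0], [0.045, 0, -0.003, 0.014, 0, 0, 0]]]' | python3 nudge.py 30; echo '[[[0, 0, 0, 0, 0, 0, 0], [0, 0, 0, 0, 0, 0, 0], [0, 0, 0, 0, 0, 0, 0]]]' | python3 nudge.py 30
```

```text
clock: 5.7
position: [0.521, -0.0016, 0.1251]
tool_rot: [-2.944, -0.131, 2.446]
force: [0.1, 0.4, 0.5]
grip_width: 0.0451
finger_force: 0.0
clock: 6.08
position: [0.5218, -0.0014, 0.1259]
tool_rot: [-2.946, -0.13, 2.446]
force: [2.1, 2.4, -1.1]
grip_width: 0.0086
finger_force: 34.8
```

Gripped (8.6 mm, 35 N). Now I'll turn the wing to the slot direction.

```bash
echo '[[[0, 0, 0, 0, 0, 0, 0.15], [0, 0, 0, 0, 0, 0, 0.3], [0, 0, 0, 0, 0, 0, 0.45], [0, 0, 0, 0, 0, 0, 0.59], [0, 0, 0, 0, 0, 0, 0.59]]]' | python3 nudge.py 40
python3 - <<'E'
from h import *
s=bot.observe();R=Rn.from_euler("xyz",s["tool_rot"]);print(R.as_matrix().round(3),s["qpos"].round(2))
P=s["position"]
C=Rn.from_euler("z",YAW).as_matrix()
# swing about hinge by -d about box y
for d in(.06,.12,.18,.235,.25):
    q=Rn.from_rotvec(-d*C[:,1]);T=H+q.apply(P-H);print(d,R.inv().apply(T-P).round(4),R.inv().apply(-d*C[:,1]).round(4))
E
```

```text
clock: 6.7
position: [0.5208, -0.0019, 0.1258]
tool_rot: [-2.905, 0.001, 1.868]
force: [-5.2, -2.6, 2.6]
grip_width: 0.0085
finger_force: 41.6
[[-0.293  0.93  -0.224]
 [ 0.956  0.284 -0.069]
 [-0.001 -0.235 -0.972]] [-0.43  0.64  0.44  1.77 -0.23  1.03  0.4 ]
0.06 [0.     0.0006 0.0106] [-0.06    0.0001  0.    ]
0.12 [0.     0.0018 0.0211] [-0.12    0.0002  0.    ]
0.18 [0.     0.0037 0.0315] [-1.8e-01  2.0e-04  1.0e-04]
0.235 [0.     0.0059 0.0409] [-2.35e-01  3.00e-04  1.00e-04]
0.25 [0.     0.0066 0.0435] [-2.5e-01  3.0e-04  1.0e-04]
```

```bash
echo '[[[0, 0, 0.0006, 0.0106, -0.06, 0, 0], [0, 0, 0.0018, 0.0211, -0.12, 0, 0], [0, 0, 0.0028, 0.0265, -0.15, 0, 0], [0, 0, 0.0037, 0.0315, -0.18, 0, 0], [0, 0, 0.0037, 0.0315, -0.18, 0, 0]]]' | python3 nudge.py 60
python3 - <<'E'
from h import *
import cv2
s=bot.observe();R=Rn.from_euler("xyz",s["tool_rot"]);P=s["position"];C=Rn.from_euler("z",YAW).as_matrix();print(s["moment"])
for d in(.055,.07):
    q=Rn.from_rotvec(-d*C[:,1]);T=H+q.apply(P-H);print(d,R.inv().apply(T-P).round(4),R.inv().apply(-d*C[:,1]).round(4))
E
```

```text
clock: 7.32
position: [0.5161, -0.0034, 0.0939]
tool_rot: [-3.084, -0.001, 1.87]
force: [-9.0, -3.6, -1.6]
grip_width: 0.0082
finger_force: 64.1
[-1.11679683  1.75093196  0.08222066]
0.055 [-0.      0.0006  0.0097] [-0.055  -0.0001 -0.    ]
0.07 [-0.      0.0008  0.0124] [-0.07   -0.0001 -0.0001]
```

```bash
echo '[[[0, 0, -0.001, 0.005, -0.03, 0, 0], [0, 0, -0.0015, 0.0097, -0.055, 0, 0], [0, 0, -0.0015, 0.011, -0.055, 0, 0], [0, 0, -0.0015, 0.011, -0.055, 0, 0]]]' | python3 nudge.py 60
python3 - <<'E'
from h import *
import cv2
b=bot.grab_frame("scene");cv2.imwrite("pics/s5.png",b);s=bot.observe();print(s["force"],s["moment"],s["position"])
E
```

```text
clock: 7.82
position: [0.5158, -0.0036, 0.0837]
tool_rot: [-3.142, -0.0, 1.87]
force: [-3.9, -1.0, 5.8]
grip_width: 0.008
finger_force: 65.3
[-3.07605205 -1.87048476  8.03377378] [-0.62330792  0.94782805  0.0379105 ] [ 0.51578764 -0.00357516  0.08372815]
```

```bash
for i in 1; do echo '[[[0, 0, 0, 0.002, 0, 0, 0], [0, 0, 0, 0.002, 0, 0, 0]]]' | python3 nudge.py; echo '[[[0, 0, 0, 0.002, 0, 0, 0], [0, 0, 0, 0.002, 0, 0, 0]]]' | python3 nudge.py;echo '[[[0, 0, 0, 0.002, 0, 0, 0], [0, 0, 0, 0.002, 0, 0, 0]]]' | python3 nudge.py; done | grep -E "pos|force|rot"
```

```text
position: [0.5156, -0.0036, 0.0817]
tool_rot: [-3.141, -0.0, 1.87]
force: [-6.4, -2.5, 9.9]
finger_force: 65.7
position: [0.5157, -0.0036, 0.081]
tool_rot: [3.141, -0.001, 1.87]
force: [-16.1, -0.7, 44.6]
finger_force: 70.1
position: [0.5159, -0.0036, 0.0804]
tool_rot: [3.14, -0.002, 1.87]
force: [-27.0, -0.3, 80.0]
finger_force: 75.0
```

A hard stop at z≈0.081 came right after the expected 10–12 N spring load, and the pin-on-bracket stop would sit about 11 mm higher. So the cover is flush. I'll back the push off and verify with the scene image.

```bash
echo '[[[0, 0, 0, -0.003, 0, 0, 0], [0, 0, 0, -0.003, 0, 0, 0], [0, 0, 0, -0.003, 0, 0, 0]]]' | python3 nudge.py
python3 - <<'E'
from h import *
import cv2
b=bot.grab_frame("scene");cv2.imwrite("pics/s6.png",b);s=bot.observe();print(s["force"],s["tool_rot"],s["clock"])
a=cv2.imread("pics/s2.png");c=bot.calibration("scene")
# right front corner of the cover: predicted pixel when flush vs at the 13 mm stop
x=np.array([np.cos(.298),np.sin(.298),0]);y=np.array([-x[1],x[0],0])
def proj(p):
    q=Rn.from_euler("xyz",c["attitude"]).inv().apply(np.array(p)-np.array(c["eye"]));f=200/np.tan(np.radians(c["vfov"]/2));return (f*q[:2]/q[2]+[c["cx"],c["cy"]]).round(1)
H0=H.copy();H0[2]=.09
for n,e in(("flush",0),("stop",.013),("start",.055)): print(n,[proj(H0-.203*x+k*y+[0,0,e]) for k in(-.126,-.08)])
# brightness profile up the image at front-right part of the cover edge (bright top face -> dark wall)
for u in(325,332): print(u,b[205:245,u].mean(1).astype(int).tolist())
print(cv2.imread("pics/s2.png")[205:245,332].mean(1).astype(int).tolist())
E
```

```text
clock: 9.0
position: [0.5156, -0.0036, 0.0813]
tool_rot: [-3.141, -0.001, 1.87]
force: [-11.3, -2.5, 25.8]
grip_width: 0.0077
finger_force: 67.7
[-11.37074002  -2.81025255  26.57114699] [-3.14154924e+00 -5.57129392e-04  1.87033450e+00] 9.05
flush [array([338.6, 231.5]), array([325.2, 223.5])]
stop [array([338.8, 228.8]), array([325.3, 220.7])]
start [array([339.4, 219.5]), array([325.4, 211.3])]
325 [138, 137, 137, 138, 137, 134, 137, 137, 137, 138, 138, 138, 135, 141, 136, 137, 137, 134, 131, 139, 126, 88, 73, 73, 77, 77, 76, 69, 78, 101, 84, 61, 58, 72, 75, 78, 87, 97, 98, 101]
332 [139, 137, 137, 138, 139, 140, 140, 139, 138, 138, 139, 140, 138, 139, 139, 139, 139, 138, 139, 141, 142, 142, 131, 136, 134, 90, 74, 77, 78, 74, 78, 77, 76, 78, 78, 78, 78, 78, 77, 79]
[130, 131, 132, 131, 133, 131, 131, 125, 101, 124, 102, 75, 74, 75, 73, 54, 48, 52, 50, 71, 84, 83, 89, 91, 92, 75, 73, 73, 74, 70, 74, 73, 74, 71, 75, 73, 73, 74, 72, 74]
```

The cover edge is at row 225.7 for column 325. Flush predicts 223.5 and the 13 mm stop 220.7, and there is no dark gap to the wall. The wing is parallel to the front edge and the downward push is about 26 N, so I'm handing in.

```bash
python3 -c "
from workcell import bot
print(bot.job_done())"
```

```text
the job is handed in; nothing more can be done
None
```

I closed the cover, turned the fastener parallel to its front edge, left it unlocked, and handed the job in after about 9 s with the gripper still holding the cover flush at about 26 N; the judged result was not reported.

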